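# Close up the autosampler before a run

## Task

The autosampler has been loaded and left open. With the fingertips, gently push both of its vial drawers fully home, then swing its dark front door fully shut in front of them; do not close the door on a drawer that still sticks out, and do not slam anything. Pinch nothing, and leave the bottles, vials, rack, box and mouse standing where they are.

Things in the scene. Friction and masses are not known exactly. Their poses are not given: they have to be found in the camera images.
- autosampler: White flat instrument fixed on the bench, 340 mm wide (y), 400 mm deep (x), 125 mm high. Origin on the bench under the middle of the casing's front plane; +x runs into the machine, +y to the left as seen from the robot. Two drawers side by side fill a bay 250 mm wide; the 70 mm at the right end of the front is a fixed panel, 26 mm proud of the casing, level with the outside of the shut door.
- drawer_left (a joint): Slide of the left vial drawer: metres it sticks out of the front along the machine's -x; 0 = fully home against its stop, 0.12 = limit. Light friction (about 1.5 N and 6 N per m/s); it stays where it is left and does not spring back.
- drawer_left_face (a point): Centre of the front of the left drawer's flat grey face plate (108 mm wide, 14 mm thick, from 45 to 105 mm above the bench, no handle). Behind it a tray of small vials is fixed to the drawer, tops 98 mm above the bench. The point is 92 mm left of the machine's origin and, when home, 10 mm in front of the casing's front plane. Axes as the machine's.
- drawer_right (a joint): Slide of the right vial drawer, like the left one: metres out, 0 = fully home.
- drawer_right_face (a point): The same point of the right drawer's face plate, which has the same sizes; 30 mm to the right of the machine's origin.
- door (a joint): Hinge of the front door, radians: 0 = fully shut, flat in front of the drawers against its stop; 1.57 = standing straight out from the front; 2.15 = limit. The vertical hinge is at the left end of the front. Friction about 0.06 N m and 0.12 N m per rad/s; it stays where it is left and has no spring or latch.
- door_hinge (a point): Point on the vertical hinge line, 76 mm above the bench, at the inner side of the door; 160 mm to the left of the machine's origin and 12 mm in front of the casing's front plane. It turns with the door: -y runs along the door from hinge to free edge, -x is the outward side of the door.
- door_push (a point): Point on the outside of the door, 170 mm from the hinge line along the door, 12 mm out, 76 mm above the bench. The door is a dark panel 250 mm wide, 12 mm thick, with white rails at top and bottom (1 mm proud on either side), from 32 to 120 mm above the bench. Axes as door_hinge; -x points out of the door.
- amber_bottle: Loose amber glass bottle, 86 mm across, 180 mm high, on the bench to the left; origin under its base. To be left alone.
- clear_bottle: Loose clear glass bottle, 80 mm across, 170 mm high, on the bench to the right; origin under its base. To be left alone.
- vial_a: Loose glass vial with white cap, 27 mm across, 58 mm high, standing on the bench in front of the right end of the autosampler; origin under its base. To be left alone.
- vial_b: A second vial like vial_a, farther to the right. To be left alone.
- vial_rack: Loose white rack full of amber vials, 90 x 140 mm, 73 mm high, on the bench to the right; origin under its base. To be left alone.
- cap_box: Loose cardboard box 60 x 80 mm, 40 mm high, lying on the autosampler's roof; origin under its base. To be left alone.
- mouse: Loose grey computer mouse, round, 64 mm across, 34 mm high, on the bench to the left of the door; origin under its base. To be left alone.

How it is judged:
By the outcome, as a careful person would: the job done as asked, in the order asked, and still so for the second after the job is handed in, with the robot touching nothing.
It also fails if it takes over 58 s, if anything falls off the work surface, if the arm or the gripper's body presses on something with over 40 N, if the wrist force passes 120 N, or if a joint passes its speed limit or range.

## Robot

A 7-joint arm with a two-finger parallel gripper is mounted at the origin on the work surface. World frame = base frame: x ahead of the robot, y to its left, z up, the work surface at z = 0. Lengths are in m, angles in rad, forces in N, time in s.
With the tool pointing down it reaches from about 0.425 to 0.925 m from the base axis. Payload 6.8 kg.
Tool frame: the origin (TCP) lies between the finger pads, 19 mm behind the fingertips; this is the grasp point; z points along the fingers, y is the line along which they close (so a half turn about z gives the same grasp; the last joint's range is limited). The gripper opens to 85 mm and grips with 20 to 120 N. Pads are 22 mm wide; open, the fingers measure 114 mm over their backs; the gripper's body (76 mm by 85 mm) begins 54 mm behind the grasp point. The pads swing forward as they close: fully open they stand 13 mm farther back than shut.
Start: joints at [-0.108, 0.477, 0.022, 1.555, -0.011, 1.109, -0.083], TCP at [0.675, 0, 0.25] pointing down, gripper open.
Joint ranges: [-2.96, 2.96], [-0.34, 2.1], [-1.41, 1.46], [0.24, 2.44], [-1.37, 4.51], [0.17, 1.92], [-2.96, 2.96]. Speed limits (rad/s): [2.39, 2.39, 3.14, 3.14, 3.14, 3.14, 3.14].

## Interface

Orientations are given as a unit quaternion [w, x, y, z].
In Python, from station import bot, ticket, read_camera, camera_info gives the robot as it stands (bot), with the cameras as plain functions and the job (ticket).
- The arm moves only by the shell command python3 nudge.py [FORCE], which reads ROWS from standard input. ROWS is 1 to 20 rows, parted by a bar, with the numbers parted by commas; each row has 5 numbers: dx, dy, dz in shares of 100 cm (1.0 is 100 cm), then a turn about the tool's z in fractions of the full range, 1 being 360 degrees, then the opening from 0.0 (shut) to 1.0 (fully open); each row shifts and turns the commanded pose from where the row before left it, along the tool's axes as they then stand; what a row does not reach is not made up. A row lasts 1/10 s, in which the tool goes at most 0.05 m and 0.15 rad, less where a joint would pass 70% of its speed; a pose out of reach is approached as far as the arm can. The fingers move at their own pace and stop on an object; FORCE is the grip in N (left out, the last holds). Time passes only in rows, so rows that do not move let the fingers close. It prints the time, the measured TCP pose, the force, the opening and the grip force at its end. A shift or turn number past 1, either way, is cut back to 1. Input that does not fit is refused with a message, and nothing moves.
- bot.get_obs(): the state, without advancing time (a new reading comes with each control period).
- read_camera(name): name is "scene" or "side" or "wrist"; returns the picture (384x512x3 uint8, blue, green, red); there is no depth.
- camera_info(name): a dict with "vertical_fov" (degrees; the focal length in pixels is half the picture's height over the tangent of half this angle, whatever the lens; pixels are square), "cx", "cy" (the principal point, pixels), "k1" (the pictures are not rectified: a ray, as slopes to the right and down, at radius r is drawn at 1 + k1 r^2 times it, then the intrinsics apply), "view" (4x4, takes a point from world to camera coordinates); the wrist camera has in their place "hand_eye" (4x4, takes a point from camera to tool coordinates, whose origin is the TCP and whose axes are the flange's). Camera axes: x right, y up, looking along -z (the intrinsics and any distortion apply to the point x, -y, -z); pixel columns grow to the right and rows downward; lengths in m; the calibration is good to about 2 mm. A picture is of the moment at which its call begins: read the wrist's pose just before it. camera_info takes no time and is no camera call.
- ticket.hand_in(): hands the job in; it is judged then, once.
The state is a dict: "t": time; "q": joint angles; "joint_vel": joint speeds; "joint_torque": joint torques, N m; "eef_pos": TCP position; "tool_rot": TCP orientation; "contact_force": force on the tool from outside, world axes, zero at the start; "torque": the same for the moment, N m; "gripper_width": opening from 0.0 (shut) to 1.0 (fully open); "grasp_force": force on a finger pad.
Only numpy, scipy, OpenCV 4.12 (cv2) and the standard library are available. Lean on these libraries where they do the work, as an engineer would, in place of code of your own. Each camera call takes 0.05 s, during which the arm holds its last target. There are 200 camera calls.

## Working session

There is one attempt and no reset: what is moved stays moved. The work goes in short steps, Python scripts to look and compute and a shell command to move; the robot and the scene stay as the last step left them, time stands still between calls to the robot, and variables do not carry over. Pictures are saved under pics/ and viewed, at most 10 in all, crops included, and the job is handed in when it is done.

```bash
ls; mkdir -p pics; python3 - <<'E'
from station import bot, ticket, read_camera, camera_info
import cv2,numpy as np
for n in("scene","side"):
    cv2.imwrite(f"pics/{n}0.png",read_camera(n)); i=camera_info(n)
    print(n,i["vertical_fov"],i["cx"],i["cy"],i["k1"],np.round(i["view"],3).tolist())
o=bot.get_obs();print(o["t"],o["eef_pos"],o["tool_rot"],o["gripper_width"])
E
```

```text
nudge.py
pics
station.py
scene 44.21970731590813 245.11453708597844 195.37501237452048 -0.034453198104554404 [[-0.982, -0.189, 0.017, 0.551], [0.16, -0.776, 0.61, -0.147], [-0.102, 0.602, 0.792, -1.485], [0.0, 0.0, 0.0, 1.0]]
side 43.4571249860343 250.95550680439058 192.795791932684 0.057136243509752306 [[0.678, -0.735, 0.003, -0.394], [0.539, 0.5, 0.677, -0.372], [-0.499, -0.458, 0.736, -1.17], [0.0, 0.0, 0.0, 1.0]]
0.1 [6.74513639e-01 3.04063257e-06 2.49128646e-01] [-5.26490110e-04  7.07091829e-01  7.07121271e-01 -6.13750495e-04] 1.0007901165997943
```

View pics/scene0.png

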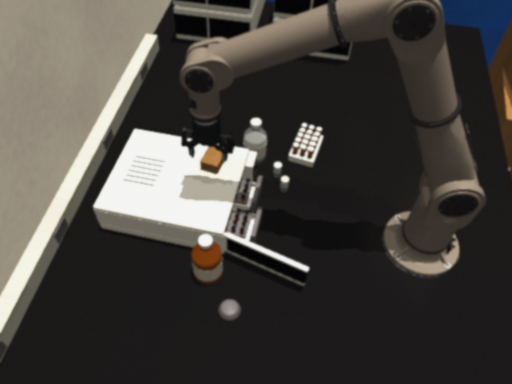

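View pics/side0.png

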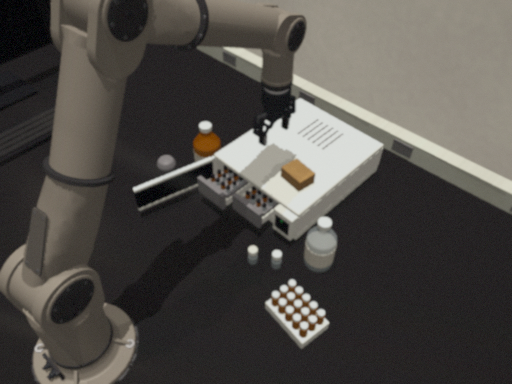

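The scene picture shows the white machine (roof corners about (135,132), (97,210), (255,150)). Both drawers are out around (240,190) and (240,225), and the door runs from (230,238) to (306,275). The side picture shows the same from the robot's right. I'll enlarge both for corner picking.

```bash
cat > h.py <<'E'
from station import bot, ticket, read_camera, camera_info
import cv2,numpy as np
def ray(n,uv):
    i=camera_info(n); f=192/np.tan(np.radians(i["vertical_fov"])/2)
    d=(np.array(uv,float)-[i["cx"],i["cy"]])/f; s=d.copy()
    for _ in range(20): s=d/(1+i["k1"]*(s@s))
    V=np.array(i["view"]);R=V[:3,:3]
    return -R.T@V[:3,3], R.T@np.array([s[0],-s[1],-1])
def onz(n,uv,z):
    c,d=ray(n,uv); return c+d*(z-c[2])/d[2]
def proj(n,p):
    i=camera_info(n); f=192/np.tan(np.radians(i["vertical_fov"])/2)
    V=np.array(i["view"]);q=V[:3,:3]@p+V[:3,3]; s=np.array([q[0],-q[1]])/-q[2]
    return s*(1+i["k1"]*(s@s))*f+[i["cx"],i["cy"]]
E
python3 - <<'E'
import cv2
a=cv2.imread("pics/scene0.png")[130:310,180:320]; b=cv2.imread("pics/side0.png")[100:280,125:345]
a=cv2.convertScaleAbs(a,alpha=1.5,beta=25);b=cv2.convertScaleAbs(b,alpha=1.5,beta=25)
cv2.imwrite("pics/sc1.png",cv2.resize(a,None,fx=3.3333,fy=3.3333,interpolation=2)); cv2.imwrite("pics/si1.png",cv2.resize(b,None,fx=3.3333,fy=3.3333,interpolation=2))
E
```

```text
(no output)
```

View pics/sc1.png

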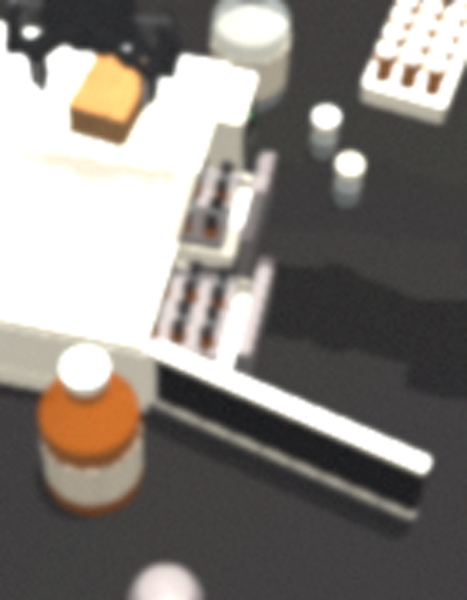

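View pics/si1.png

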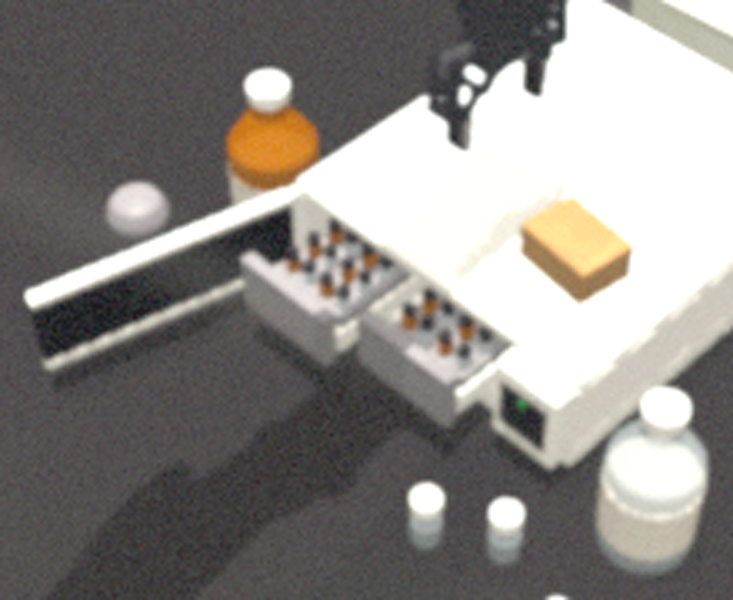

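Crop corners: the scene shows roof front-left at about (152,348), drawer face tops (270,262)-(250,352) and (270,152)-(247,245), and door tip (430,462). The side shows roof front-left (297,187), face tops (243,255)-(337,322) and (362,320)-(452,385), and door tip (28,295).

```bash
python3 - <<'E'
from h import *
np.set_printoptions(precision=3,suppress=True)
sc=lambda u,v:(u/3.3333+180,v/3.3333+130); si=lambda u,v:(u/3.3333+125,v/3.3333+100)
P={"roofFL":(sc(152,348),si(297,187),.125),"panelFR":(sc(258,75),si(548,410),.125),"panelFL":(None,si(497,370),.125),
"LdL":(sc(250,352),si(243,257),.105),"LdR":(sc(270,264),si(337,322),.105),"RdL":(sc(247,245),si(362,322),.105),"RdR":(sc(270,154),si(452,387),.105),
"tip":(sc(430,460),si(28,297),.12),"doorroot":(None,si(290,192),.12),"roofBL":((97,210),None,.125),"roofBR":((135,132),(383,150),.125),
"vialA":(sc(350,160),si(427,495),.058),"vialB":(sc(326,115),si(507,512),.058),"mouse":(sc(167,590),si(138,200),.025),"amber":(sc(85,360),si(268,80),.18),"clear":(None,si(666,400),.17)}
for k,(a,b,z) in P.items(): print(k, a and onz("scene",a,z)[:2], b and onz("side",b,z)[:2])
E
```

```text
roofFL [0.586 0.173] [0.59  0.159]
panelFR [ 0.553 -0.156] [ 0.545 -0.171]
panelFL None [ 0.549 -0.114]
LdL [0.505 0.148] [0.509 0.145]
LdR [0.504 0.051] [0.51  0.031]
RdL [0.529 0.035] [0.525 0.015]
RdR [ 0.526 -0.076] [ 0.523 -0.089]
tip [0.341 0.231] [0.344 0.232]
doorroot None [0.585 0.163]
roofBL [0.975 0.166] None
roofBR [ 0.972 -0.164] [ 0.957 -0.197]
vialA [ 0.452 -0.124] [ 0.455 -0.124]
vialB [ 0.484 -0.178] [ 0.486 -0.182]
mouse [0.538 0.343] [0.542 0.34 ]
amber [0.628 0.23 ] [0.632 0.235]
clear None [ 0.583 -0.252]
```

The rows are not in the units I measure in: turns go in shares of 360 degrees. I convert before sending: 0.15 rad is 0.0239.

```bash
echo '-0.006,-0.04,0,0,0 | -0.006,-0.04,0,0,0 | -0.006,-0.04,0,0,0 | -0.006,-0.04,0,0,0 | -0.006,-0.04,0,0,0 | 0,0,0.015,0.0239,0 | 0,0,0.015,0.0239,0 | 0,0,0.015,0.0239,0 | 0,0,0.015,0.0239,0 | 0,0,0.015,0.0239,0 | 0,0,0.015,0.0239,0 | 0,0,0.015,0.0239,0 | 0,0,0.015,0.0239,0 | 0,0,0.015,0.0239,0 | 0,0,0.015,0.0239,0 | 0,0,0.006,0.0113,0 | 0,0,0,0,0' | python3 nudge.py 20; python3 - <<'E'
from h import *
for n in("scene","side"): cv2.imwrite(f"pics/{n}2.png",read_camera(n))
a=cv2.imread("pics/scene2.png")[130:310,180:320]; b=cv2.imread("pics/side2.png")[100:280,125:285]
c=np.hstack([cv2.convertScaleAbs(cv2.resize(k,None,fx=2.6,fy=2.6,interpolation=2),alpha=1.5,beta=25) for k in(a,b)]);cv2.imwrite("pics/c2.png",c)
E
```

```text
t: 1.8
eef_pos: [0.4741, -0.0299, 0.093]
tool_rot: [0.0, 1.0, -0.0, -0.001]
contact_force: [0.1, -1.0, 0.3]
gripper_width: -0.001
grasp_force: 0.0
```

View pics/c2.png

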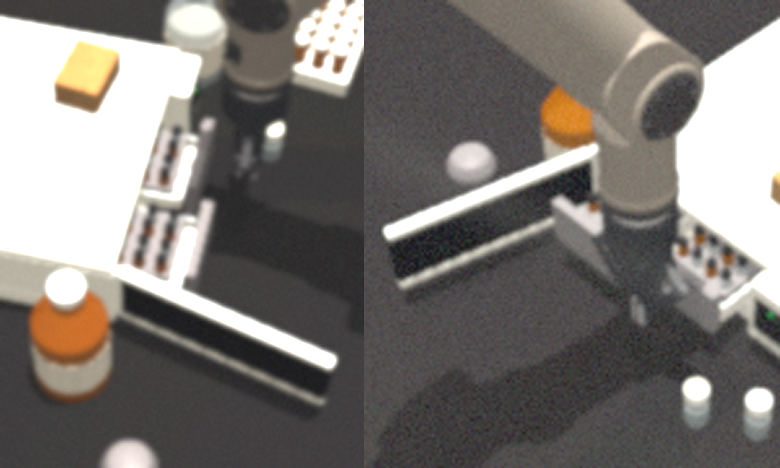

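The fingertips (scene crop ~(243,165), side crop ~(637,310)) stand in front of the right drawer, clear of vials and door.

```bash
echo '0.012,0,0,0,0 | 0.012,0,0,0,0 | 0.004,0,0,0,0 | 0.004,0,0,0,0 | 0.004,0,0,0,0 | 0.004,0,0,0,0 | 0.004,0,0,0,0 | 0.004,0,0,0,0' | python3 nudge.py; echo '0.004,0,0,0,0 | 0.004,0,0,0,0 | 0.004,0,0,0,0 | 0.004,0,0,0,0 | 0.004,0,0,0,0 | 0.003,0,0,0,0 | 0.003,0,0,0,0' | python3 nudge.py
```

```text
t: 2.7
eef_pos: [0.5227, -0.0303, 0.0938]
tool_rot: [0.0, 1.0, -0.0, -0.001]
contact_force: [-2.2, -0.4, 0.4]
gripper_width: -0.001
grasp_force: 0.9
t: 3.4
eef_pos: [0.5493, -0.03, 0.094]
tool_rot: [-0.0, 1.0, -0.0, -0.0]
contact_force: [-1.9, -1.8, -0.4]
gripper_width: 0.005
grasp_force: 0.8
```

```bash
echo '0.002,0,0,0,0 | 0.002,0,0,0,0 | 0.002,0,0,0,0 | 0.002,0,0,0,0' | python3 nudge.py; echo '0.002,0,0,0,0 | 0.002,0,0,0,0' | python3 nudge.py
```

```text
t: 3.8
eef_pos: [0.5571, -0.03, 0.094]
tool_rot: [-0.0, 1.0, -0.0, -0.0]
contact_force: [-1.8, -2.2, -0.2]
gripper_width: 0.001
grasp_force: 0.8
t: 4.0
eef_pos: [0.5612, -0.03, 0.094]
tool_rot: [-0.0, 1.0, -0.0, 0.0]
contact_force: [-1.6, -1.2, 0.3]
gripper_width: 0.005
grasp_force: 0.8
```

```bash
echo '0.002,0,0,0,0 | 0.001,0,0,0,0 | 0,0,0,0,0' | python3 nudge.py; echo '0.002,0,0,0,0 | 0.001,0,0,0,0' | python3 nudge.py
```

```text
t: 4.3
eef_pos: [0.5644, -0.0298, 0.0941]
tool_rot: [-0.0, 1.0, -0.0, 0.0]
contact_force: [0.6, -0.1, -0.2]
gripper_width: -0.003
grasp_force: 0.3
t: 4.5
eef_pos: [0.5671, -0.0299, 0.094]
tool_rot: [-0.0, 1.0, -0.0, 0.0]
contact_force: [-1.4, -1.2, 0.3]
gripper_width: 0.003
grasp_force: 0.8
```

```bash
for i in 1; do echo '0.001,0,0,0,0 | 0.001,0,0,0,0' | python3 nudge.py; echo '0.001,0,0,0,0 | 0.001,0,0,0,0' | python3 nudge.py; done | grep -E "eef|contact"
```

```text
eef_pos: [0.568, -0.0299, 0.0939]
contact_force: [-7.3, -0.7, 6.4]
eef_pos: [0.5681, -0.03, 0.0937]
contact_force: [-13.1, -0.1, 12.2]
```

```bash
echo '-0.01,0,0,0,0 | -0.03,0,0,0,0 | -0.03,0,0,0,0 | -0.03,0,0,0,0 | -0.006,-0.03,0,0,0 | 0,-0.03,0,0,0 | 0,-0.03,0,0,0 | 0,-0.03,0,0,0 | 0,-0.002,0,0,0 | 0,0,0,0,0' | python3 nudge.py; python3 - <<'E'
from h import *
for n in("scene","side"): cv2.imwrite(f"pics/{n}3.png",read_camera(n))
a=cv2.imread("pics/scene3.png")[130:310,180:320]; b=cv2.imread("pics/side3.png")[100:280,165:325]
c=np.hstack([cv2.convertScaleAbs(cv2.resize(k,None,fx=2.6,fy=2.6,interpolation=2),alpha=1.5,beta=25) for k in(a,b)]);cv2.imwrite("pics/c3.png",c)
E
```

```text
t: 5.9
eef_pos: [0.4654, 0.0929, 0.0942]
tool_rot: [-0.0, 1.0, 0.001, 0.001]
contact_force: [-0.6, -0.6, -0.4]
gripper_width: 0.001
grasp_force: 0.0
```

View pics/c3.png

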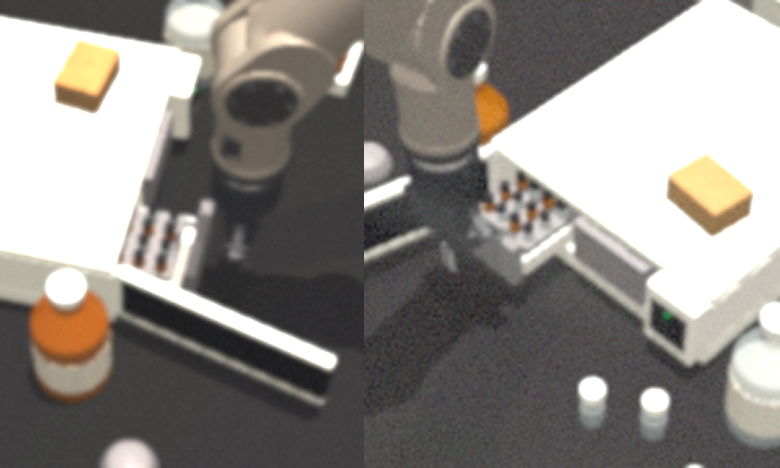

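The right drawer's face (side crop ~(612,262)) now sits flush in the front. The left one is still out, with the fingers in front of it.

```bash
echo '0.01,0,0,0,0 | 0.01,0,0,0,0 | 0.004,0,0,0,0 | 0.004,0,0,0,0 | 0.004,0,0,0,0 | 0.004,0,0,0,0 | 0.004,0,0,0,0 | 0.004,0,0,0,0 | 0.004,0,0,0,0 | 0.004,0,0,0,0' | python3 nudge.py; echo '0.004,0,0,0,0 | 0.004,0,0,0,0 | 0.004,0,0,0,0 | 0.004,0,0,0,0 | 0.004,0,0,0,0 | 0.004,0,0,0,0 | 0.004,0,0,0,0 | 0.003,0,0,0,0 | 0.003,0,0,0,0 | 0.003,0,0,0,0' | python3 nudge.py |grep -E "eef|contact";  echo '0.002,0,0,0,0 | 0.002,0,0,0,0 | 0.002,0,0,0,0' | python3 nudge.py |grep -E "eef|contact"
```

```text
t: 7.0
eef_pos: [0.5172, 0.0919, 0.0939]
tool_rot: [0.0, 1.0, -0.0, -0.0]
contact_force: [-1.2, -1.8, -0.2]
gripper_width: -0.003
grasp_force: 0.9
eef_pos: [0.5543, 0.092, 0.094]
contact_force: [-2.0, -1.2, 0.7]
eef_pos: [0.5602, 0.092, 0.094]
contact_force: [-1.7, -2.0, 0.9]
```

```bash
echo '0.002,0,0,0,0 | 0.002,0,0,0,0 | 0.001,0,0,0,0 | 0.001,0,0,0,0' | python3 nudge.py |grep -E "eef|contact";  echo '0.001,0,0,0,0 | 0.001,0,0,0,0' | python3 nudge.py |grep -E "eef|contact"; echo '0.001,0,0,0,0' | python3 nudge.py |grep -E "eef|contact"
```

```text
eef_pos: [0.5661, 0.092, 0.094]
contact_force: [-1.3, -0.4, 0.1]
eef_pos: [0.5681, 0.092, 0.094]
contact_force: [-1.9, -0.8, 0.0]
eef_pos: [0.5691, 0.092, 0.094]
contact_force: [-1.6, -1.9, 0.9]
```

```bash
echo '0.001,0,0,0,0 | 0.001,0,0,0,0' | python3 nudge.py |grep -E "eef|contact";  echo '0.001,0,0,0,0 | 0.001,0,0,0,0' | python3 nudge.py |grep -E "eef|contact"
```

```text
eef_pos: [0.5711, 0.092, 0.094]
contact_force: [-2.0, -0.4, 0.2]
eef_pos: [0.5723, 0.092, 0.0939]
contact_force: [-6.6, -2.9, 6.1]
```

```bash
echo '0.001,0,0,0,0 | -0.015,0,0,0,0 | -0.015,0,-0.02,0,0 | 0,0,-0.03,0,0 | 0,0,-0.035,0,0 | -0.016,-0.034,0,0,0 | -0.016,-0.034,0,0,0 | -0.016,-0.034,0,0,0 | -0.016,-0.034,0,0,0 | -0.014,-0.032,0,0,0 | 0,0,0,0,0' | python3 nudge.py; python3 - <<'E'
from h import *
for n in("scene","side"): cv2.imwrite(f"pics/{n}4.png",read_camera(n))
a=cv2.imread("pics/scene4.png")[130:310,180:320]; b=cv2.imread("pics/side4.png")[100:280,165:325]
c=np.hstack([cv2.convertScaleAbs(cv2.resize(k,None,fx=2.6,fy=2.6,interpolation=2),alpha=1.5,beta=25) for k in(a,b)]);cv2.imwrite("pics/c4.png",c)
E
```

```text
t: 10.5
eef_pos: [0.464, 0.2665, 0.1794]
tool_rot: [-0.002, 1.0, 0.004, 0.0]
contact_force: [0.0, 0.6, 0.5]
gripper_width: 0.003
grasp_force: 0.0
```

View pics/c4.png

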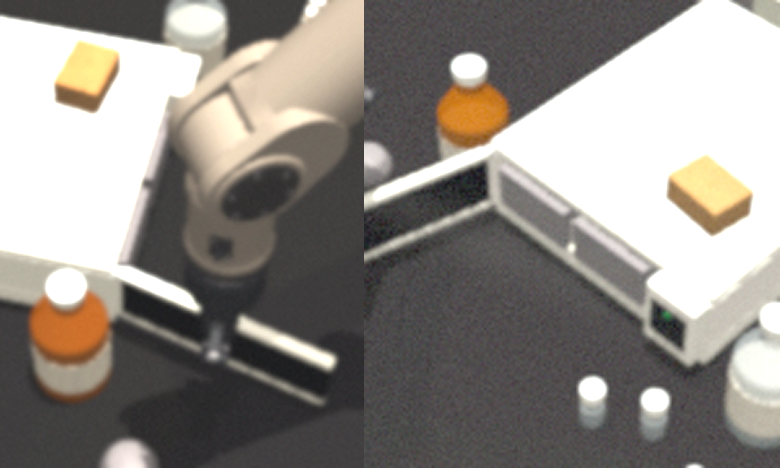

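Both drawer faces are flush (side crop (535,205) and (612,262)), and the gripper is past the door on its outer side. Next it goes down and swings the door.

```bash
echo '0,0,0.03,0,0 | 0,0,0.03,0,0 | 0,0,0.025,0,0 | 0,0,0,0,0' | python3 nudge.py; echo '-0.003,0.008,0,0,0 | -0.003,0.008,0,0,0 | -0.001,0.006,0,0,0 | -0.001,0.006,0,0,0 | -0.002,0.005,0,0,0 | -0.002,0.005,0,0,0 | -0.002,0.005,0,0,0' | python3 nudge.py
```

```text
t: 11.0
eef_pos: [0.4651, 0.2575, 0.0914]
tool_rot: [0.002, 1.0, -0.001, -0.002]
contact_force: [-0.9, -0.6, 0.0]
gripper_width: 0.002
grasp_force: 0.0
t: 11.7
eef_pos: [0.4531, 0.217, 0.0947]
tool_rot: [-0.001, 1.0, -0.0, 0.001]
contact_force: [2.3, -0.0, 3.3]
gripper_width: 0.001
grasp_force: 1.7
```

```bash
echo '-0.002,0.005,0,0,0 | -0.002,0.005,0,0,0 | -0.002,0.005,0,0,0 | -0.002,0.005,0,0,0 | -0.001,0.005,0,0,0 | -0.001,0.005,0,0,0 | -0.001,0.005,0,0,0 | 0,0.005,0,0,0 | 0,0.005,0,0,0 | 0,0.005,0,0,0 | 0,0.005,0,0,0 | 0,0.005,0,0,0' | python3 nudge.py; echo '0.001,0.005,0,0,0 | 0.001,0.005,0,0,0 | 0.001,0.005,0,0,0 | 0.001,0.005,0,0,0 | 0.001,0.005,0,0,0 | 0.002,0.005,0,0,0 | 0.002,0.005,0,0,0 | 0.002,0.005,0,0,0' | python3 nudge.py
```

```text
t: 12.9
eef_pos: [0.4412, 0.1567, 0.094]
tool_rot: [-0.0, 1.0, -0.0, 0.0]
contact_force: [1.1, 1.8, 4.4]
gripper_width: 0.001
grasp_force: 0.4
t: 13.7
eef_pos: [0.4522, 0.1166, 0.094]
tool_rot: [-0.0, 1.0, -0.0, 0.0]
contact_force: [0.8, 1.6, 3.8]
gripper_width: 0.003
grasp_force: 0.4
```

Contact is light. Next waypoints are (.469,.074), (.500,.044) and (.525,.030).

```bash
echo '0.002,0.005,0,0,0 | 0.002,0.005,0,0,0 | 0.002,0.005,0,0,0 | 0.002,0.005,0,0,0 | 0.002,0.005,0,0,0 | 0.003,0.005,0,0,0 | 0.003,0.005,0,0,0 | 0.003,0.005,0,0,0' | python3 nudge.py; echo '0.004,0.004,0,0,0 | 0.004,0.004,0,0,0 | 0.004,0.004,0,0,0 | 0.004,0.004,0,0,0 | 0.004,0.003,0,0,0 | 0.004,0.003,0,0,0 | 0.004,0.003,0,0,0' | python3 nudge.py; python3 - <<'E'
from h import *
a=read_camera("scene")[130:310,180:320]; b=read_camera("side")[100:280,165:325]
c=np.hstack([cv2.convertScaleAbs(cv2.resize(k,None,fx=2.6,fy=2.6,interpolation=2),alpha=1.5,beta=25) for k in(a,b)]);cv2.imwrite("pics/c5.png",c)
E
```

```text
t: 14.5
eef_pos: [0.4713, 0.0766, 0.094]
tool_rot: [-0.0, 1.0, -0.0, -0.0]
contact_force: [1.2, 2.0, 4.6]
gripper_width: 0.006
grasp_force: 0.4
t: 15.2
eef_pos: [0.4992, 0.0517, 0.094]
tool_rot: [-0.0, 1.0, -0.0, -0.0]
contact_force: [0.3, 1.5, 5.4]
gripper_width: 0.003
grasp_force: 0.4
```

View pics/c5.png

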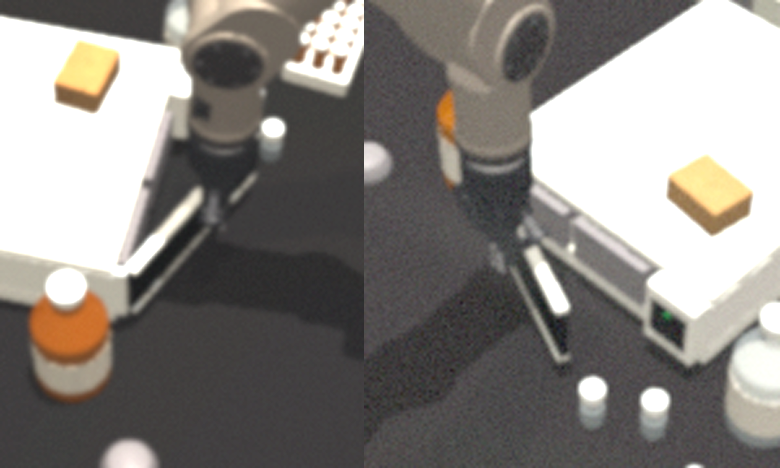

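The door is about 0.5 rad from shut, its tip (side crop (565,330)) clear of vial_a at (592,392), and both drawers are still flush. I'll finish slowly.

```bash
echo '0.004,0.003,0,0,0 | 0.004,0.003,0,0,0 | 0.004,0.002,0,0,0 | 0.004,0.002,0,0,0 | 0.003,0.002,0,0,0 | 0.003,0.002,0,0,0 | 0.003,0.002,0,0,0 | 0.003,0.002,0,0,0 | 0.003,0.001,0,0,0 | 0.003,0.001,0,0,0' | python3 nudge.py|grep -E "eef|cont"; echo '0.002,0.001,0,0,0 | 0.002,0.001,0,0,0 | 0.002,0.001,0,0,0 | 0.002,0,0,0,0 | 0.002,0,0,0,0' | python3 nudge.py|grep -E "eef|cont"; echo '0.002,0,0,0,0 | 0.002,0,0,0,0' | python3 nudge.py|grep -E "eef|cont"
```

```text
eef_pos: [0.5326, 0.0318, 0.0939]
contact_force: [0.4, 0.8, 6.2]
eef_pos: [0.5425, 0.0284, 0.0937]
contact_force: [-0.4, -0.4, 3.8]
eef_pos: [0.5465, 0.0287, 0.0935]
contact_force: [-0.9, -0.1, -0.2]
```

```bash
echo '0.002,0,0,0,0 | 0.001,0,0,0,0 | 0.001,0,0,0,0' | python3 nudge.py|grep -E "eef|cont"; echo '0.001,0,0,0,0 | 0.001,0,0,0,0' | python3 nudge.py|grep -E "eef|cont"; echo '0.001,0,0,0,0 | 0.001,0,0,0,0' | python3 nudge.py|grep -E "eef|cont"
```

```text
eef_pos: [0.5509, 0.0291, 0.0938]
contact_force: [-0.4, 0.1, 0.2]
eef_pos: [0.5524, 0.029, 0.0938]
contact_force: [-3.2, 0.5, 1.6]
eef_pos: [0.5525, 0.0289, 0.0934]
contact_force: [-10.3, 0.6, 5.5]
```

```bash
echo '-0.01,0,0,0,0 | -0.015,0.01,0,0,0 | 0,0.03,0,0,0 | 0,0.02,0,0,0 | 0.008,0,0,0,0 | 0.004,0,0,0,0 | 0.003,0,0,0,0 | 0.002,0,0,0,0 | 0.002,0,0,0,0' | python3 nudge.py|grep -E "eef|cont"; echo '0.001,0,0,0,0 | 0.001,0,0,0,0' | python3 nudge.py|grep -E "eef|cont"; echo '0.001,0,0,0,0 | 0.001,0,0,0,0' | python3 nudge.py|grep -E "eef|cont"
```

```text
eef_pos: [0.5492, -0.0301, 0.0939]
contact_force: [-0.8, 0.2, 0.0]
eef_pos: [0.5503, -0.0307, 0.0938]
contact_force: [-3.5, 0.4, 1.4]
eef_pos: [0.5503, -0.031, 0.0933]
contact_force: [-8.8, -0.6, 2.7]
```

```bash
echo '-0.01,0,0,0,0 | -0.03,0,0,0,0 | -0.03,0,-0.02,0,0 | 0,0,-0.05,0,0 | 0,-0.05,-0.05,0,0 | 0,-0.05,-0.03,0,0 | 0,-0.05,0,0,0 | 0,-0.05,0,0,0 | 0,-0.05,0,0,0 | 0,-0.03,0,0,0 | 0,0,0,0,0 | 0,0,0,0,0' | python3 nudge.py; python3 - <<'E'
from h import *
a=read_camera("scene")[130:310,180:320]; b=read_camera("side")[100:280,165:325]
c=np.hstack([cv2.convertScaleAbs(cv2.resize(k,None,fx=2.6,fy=2.6,interpolation=2),alpha=1.5,beta=25) for k in(a,b)]);cv2.imwrite("pics/c6.png",c)
E
```

```text
t: 20.2
eef_pos: [0.4829, 0.2275, 0.225]
tool_rot: [0.0, 1.0, 0.001, 0.0]
contact_force: [1.5, -1.1, -0.4]
gripper_width: 0.004
grasp_force: 0.0
```

View pics/c6.png

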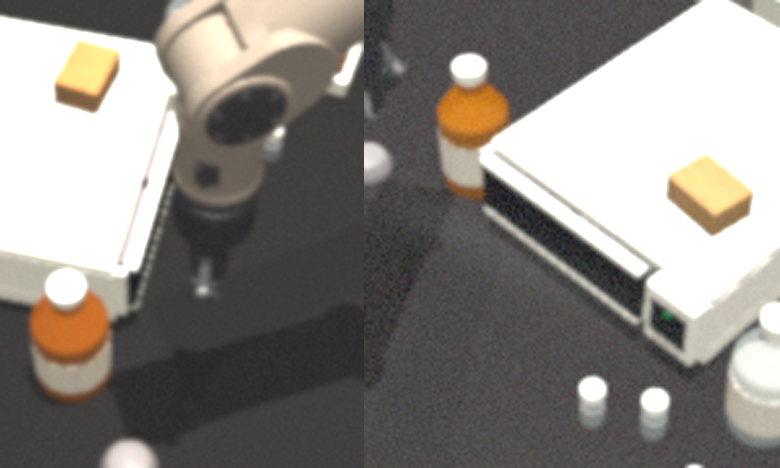

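The door lies flat and level with the fixed panel (side crop, door end (645,270) against panel edge (655,275)). Bottles, vials, box and mouse are where they were.

```bash
python3 -c "
from station import bot, ticket, read_camera, camera_info
print(ticket.hand_in())"
```

```text
the job is handed in; nothing more can be done
None
```

I pushed both vial drawers home until they stopped, then swung the door shut against its stop, pressing no harder than about 18 N. The last pictures show the bottles, loose vials, box and mouse unmoved (the rack is mostly hidden, and the arm never went near it). The job was handed in at about 20 s.

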